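Lock the setup card and hold a spring clip open over its edge

TASK

Swing the clamp lever of the card stand fully down to lock the metal setup card. Then squeeze the handles of the spring clip to open it, take it off its parking bracket, and lower it, still squeezed open, astride the middle of the card's top edge, one jaw well down on each side and the clip not touching the card, ready for a sheet to be slipped in. Finish while holding it there gaping: do not let go, leave the card standing in its stand, and do not disturb the other items on the table.

Things in the scene. Friction and masses are not known exactly. Their poses are not given: they have to be found in the camera images.
- stand: Card stand, fixed to the table: dark steel base 90 x 130 x 10 mm with a slot along its y, rails up to 38 mm high. Origin: centre of the underside. The card's plane is the stand's y-z plane; the lever is on the -x side and reaches out past the +y end.
- lever_hinge (a point): Hinge axis of the clamp lever (along the stand's x), 20.5 mm to the -x side of the card's mid-plane, 10 mm to +y of the stand's centre and 36 mm above the table. The point turns with the lever: its y points along the arm towards the grip pad and its z is the arm's upper side.
- lever_pad (a point): Centre of the upper face of the black grip pad (24 wide x 34 long x 10 mm) at the lever's end, 112 mm along the arm from the hinge and 5 mm above the arm's centreline; its z is normal to that face. Push this face down to shut the lever.
- lever (a joint): Angle of the clamp lever, rad: 0 = shut (arm level, pointing to the stand's +y, a rubber foot in front of the card), 1.3 = fully raised. It starts raised and stays where it is left; about 0.6 N at the pad moves it. Shut, the pad's upper face is 41 mm above the table.
- card: Rigid aluminium setup card, 4 mm thick (x), 100 mm long (y), 80 mm high (z), 90 g, standing loose in the stand's slot (1.4 mm play). Origin: centre of its underside, 10 mm above the table, so its top edge is 90 mm above the table.
- bracket: Parking bracket, fixed: base 80 x 110 x 10 mm with an upright steel plate 4 mm thick (x), 90 mm long (y), its top edge 80 mm above the table. Origin: centre of the underside. The clip is pinched on the plate's top edge.
- clip: Steel spring clip, 65 g: two halves hinged on a barrel of 7 mm radius; this body is the half with jaw_a and the barrel. Origin: mid-length on the barrel's axis; y runs along the barrel. Parked, z is up, x is normal to the bracket's plate, origin 87 mm above the table. Jaws 44 mm wide (y) reach 36 mm below the origin. As the clip opens, this half turns by half of joint clip_b.
- handle_a (a point): Outer end of the first half's flat steel handle, 30 mm wide (y), which slants up and out from the barrel: parked, 42 mm above the clip's origin and 23 mm to its +x side. Squeeze both handles together from the outside near their ends: about 8 N. Fully squeezed they are parallel, 14 mm over the outside, and stop there.
- handle_b (a point): The same point on the other half's handle, on the -x side; 46 mm apart when parked.
- clip_b (a joint): Opening of the clip, rad: 0 = pinching a 4 mm plate, 0.7 = fully squeezed open (stop), when the jaws gape about 27 mm. A spring closes it.
- jaw_a (a point): Inner face of the jaw lip of the first half, mid-width: 34 mm below the clip's origin and 2 mm to its +x side when parked. Fully open it is about 33 mm below the barrel's axis and 13.5 mm to the side.
- jaw_b (a point): The same point on the other half's jaw lip, on the -x side.
- tool_holder: Bystander: steel tool holder, 64 mm across, 75 mm high, standing loose. Origin: centre of the underside.
- blank: Bystander: loose aluminium block 60 x 40 x 25 mm. Origin: centre of the underside.
- cup: Bystander: loose grey plastic pot, 70 mm across, 60 mm high. Origin: centre of the underside.
Mind the look-alikes: they are no part of the job. What is shaped like the clip but orange is not meant.

How it is judged:
By the outcome, as a careful person would: the job done as asked, in the order asked, and still so for the second after the job is handed in, while the arm keeps its last pose, push and grip.
It also fails if it takes over 58 s, if anything falls off the work surface, if the arm or the gripper's body presses on something with over 40 N, if the wrist force passes 120 N, or if a joint passes its speed limit or range.

ROBOT

A 6-joint arm with a two-finger parallel gripper is mounted at the origin on the work surface. World frame = base frame: x ahead of the robot, y to its left, z up, the work surface at z = 0. Lengths are in m, angles in rad, forces in N, time in s.
With the tool pointing down it reaches from about 0.4 to 0.925 m from the base axis. Payload 12.5 kg.
Tool frame: the origin (TCP) lies at the very end of the fingers, on their centre line; the grasp point (between the pads) lies 19 mm behind it (manip.grasp_offset is the distance from the TCP to the grasp point, in m); z points along the fingers, y is the line along which they close (so a half turn about z gives the same grasp; the last joint's range is limited). The gripper opens to 95 mm and grips with 3 to 60 N. Pads are 20 mm wide; open, the fingers measure 119 mm over their backs; the gripper's body (75 mm by 180 mm) begins 59 mm behind the grasp point.
Start: joints at [-1.277, 0.491, 1.559, -0, 1.092, -0.106], TCP at [0.243, -0.576, 0.215] pointing down, gripper open.
Joint ranges: [-3.1, 3.1], [-0.84, 2.19], [0.05, 2.79], [-1.13, 4.28], [0.06, 2.93], [-2.69, 2.69]. Speed limits (rad/s): [2.22, 2.22, 2.79, 3.14, 3.14, 3.14].

INTERFACE

Orientations are given as a rotation vector (axis times angle).
In Python, from plant import observe, cams, workorder, manip gives the robot as it stands.
- The arm moves only by the tool jog_arm, never from a script. Its argument "rows" is a list of rows, each a list of 6 numbers: the shift along the tool's x, y, z in units of 40 mm (1.0 is 40 mm), then the turn, a rotation vector about the tool's x, y, z in units of 8 degrees (1.0 is 8 degrees). A call has 1 to 10 rows; each row is the pose to reach, as a shift and turn from the pose commanded when the call began, along the tool's axes at that moment; what a row does not reach only later rows make up. A row lasts 1/10 s, in which the tool goes at most 50 mm and 8.59 degrees, less where a joint would pass 70% of its speed; a pose out of reach is approached as far as the arm can. A call with a gripper value outside its range is refused whole. "claw" is the gripper's target within -1 to 1 (shut at 1, half-way at 0, fully open at -1), set as the call begins (left out, the last holds). The fingers move at their own pace and stop on an object; the grip force is fixed at half the most. Time passes only in rows, so rows that repeat a pose let the fingers close. It gives the time, the measured TCP pose, the force, the opening and the grip force at its end, in the units of the state.
- observe(): the state, without advancing time (a new reading comes with each control period).
- cams.capture(name): name is "scene" or "top"; returns a dict with "frame" (400x640x3 uint8, blue, green, red), "mtx" (3x3 intrinsics, pixels), "k1" (the pictures are not rectified: a ray, as slopes to the right and down, at radius r is drawn at 1 + k1 r^2 times it, then the intrinsics apply), "R" (3x3) and "t" (3): a world point X has camera coordinates R X + t. Camera axes: x right, y down, z forward; pixel columns grow to the right and rows downward; lengths in m; the calibration is good to about 2 mm. A picture is of the moment at which its call begins. There is no depth.
- workorder.close_job(): hands the job in; it is judged then, once.
The state is a dict: "clock": time; "joint_positions": joint angles; "dq": joint speeds; "joint_efforts": joint torques, N m; "tool_pos": TCP position; "ee_rot": TCP orientation; "force": force on the tool from outside, world axes, zero at the start; "moment": the same for the moment, N m; "gripper_width": finger opening in m; "grasp_force": force on a finger pad.
Only numpy, scipy, OpenCV 4.12 (cv2) and the standard library are available. Lean on these libraries where they do the work, as an engineer would, in place of code of your own. Each camera call takes 0.05 s, during which the arm holds its last target. There are 200 camera calls.

## Working session

There is one attempt and no reset: what is moved stays moved. The work goes in short steps, Python scripts to look and compute and a tool call to move; the robot and the scene stay as the last step left them, time stands still between calls to the robot, and variables do not carry over. Pictures are saved under pics/ and viewed, at most 10 in all, crops included, and the job is handed in when it is done.

Besides the shell and the picture viewer there is one more tool, called after ">>>" as name(argument=value, ...) on one line, values as JSON. jog_arm: Moves the arm, as the interface text tells. Its arguments: {"type":"object","properties":{"rows":{"type":"array","items":{"type":"array","items":{"type":"number"}}},"claw":{"type":"number"}},"required":["rows"]}

```bash
ls; mkdir -p pics
cat > h.py <<'E'
import numpy as np, cv2
from plant import observe, cams, workorder, manip
from scipy.spatial.transform import Rotation as Rn
def cap(n,f):
    c=cams.capture(n); cv2.imwrite(f,c["frame"]); np.savez(f[:-4]+'.npz',**{k:np.array(c[k]) for k in("mtx","k1","R","t","frame")}); return c
def load(f): return np.load(f)
def ray(c,u,v):
    m=c["mtx"]; x=(u-m[0,2])/m[0,0]; y=(v-m[1,2])/m[1,1]; k=float(c["k1"]); s=1
    rd=np.hypot(x,y); r=rd
    for _ in range(30): r=rd/(1+k*r*r)
    s=r/rd if rd else 1
    d=c["R"].T@np.array([x*s,y*s,1]); o=-c["R"].T@c["t"]; return o,d
def atz(c,u,v,z):
    o,d=ray(c,u,v); return o+d*(z-o[2])/d[2]
def proj(c,X):
    p=c["R"]@np.array(X)+c["t"]; x,y=p[:2]/p[2]; f=1+float(c["k1"])*(x*x+y*y); m=c["mtx"]
    return np.array([m[0,0]*x*f+m[0,2],m[1,1]*y*f+m[1,2]])
def tri(*a):
    A=0;b=0
    for c,u,v in a:
        o,d=ray(c,u,v); d=d/np.linalg.norm(d); P=np.eye(3)-np.outer(d,d); A=A+P; b=b+P@o
    return np.linalg.solve(A,b)
E
python3 - <<'E'
from h import *
a=cap("scene","pics/s0.png"); b=cap("top","pics/t0.png")
for c in(a,b): print(-c["R"].T@c["t"], c["mtx"][0,0],c["k1"])
s=observe(); print(s)
E
```

```text
pics
[1.13755708 0.28438369 0.94412446] 508.02037607387234 -0.10202280870912968
[0.42190432 0.05074823 0.9526607 ] 387.69344884657085 -0.07121473009644068
{'clock': 0.1, 'joint_positions': array([-1.27662568e+00,  4.91523035e-01,  1.55932824e+00, -2.50739129e-05,
        1.09171916e+00, -1.05600415e-01]), 'dq': array([-0.00121263, -0.00337332, -0.00107872, -0.00038357, -0.00069317,
       -0.00072935]), 'joint_efforts': array([ 5.53654914e-03, -6.13622975e+01, -2.58606470e+01,  6.94969716e-02,
        4.70358494e-02, -5.09983863e-05]), 'tool_pos': array([ 0.24321429, -0.57552937,  0.21412619]), 'ee_rot': array([-3.07808577e+00, -6.23610603e-01,  1.79329843e-04]), 'force': array([1.03680087, 0.34466665, 0.84002076]), 'moment': array([-0.04416017, -0.02079708,  0.01008661]), 'grasp_force': 0.0, 'gripper_width': 0.09541339883562448}
```

View pics/s0.png

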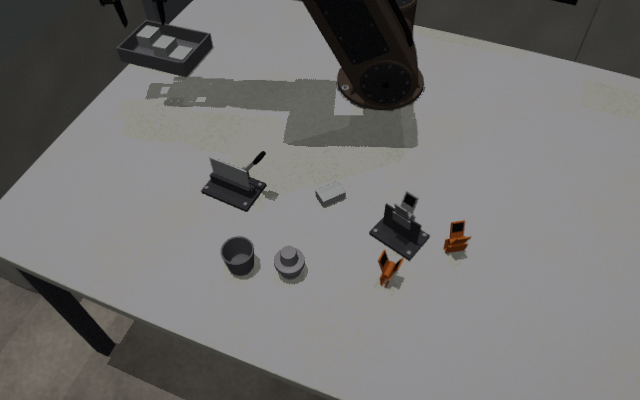

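View pics/t0.png

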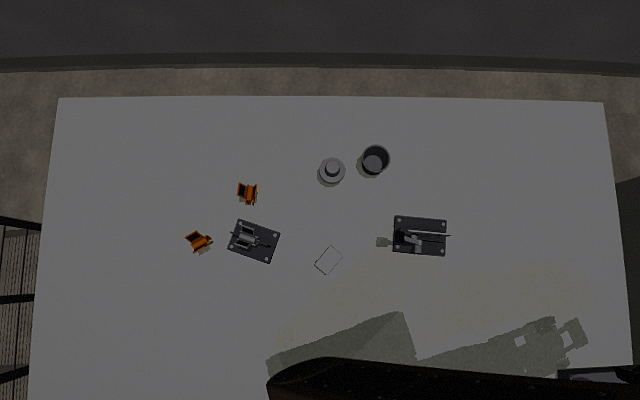

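The scene view shows the stand with card and lever at about (235,185) and the bracket with the grey clip at (403,225). The orange decoys are at (390,268) and (457,238). In the top view the stand is at (420,236) and the bracket at (254,241). Next I'll enlarge both.

Run:
```python
import cv2,numpy as np
s=cv2.imread("pics/s0.png");t=cv2.imread("pics/t0.png")
def cr(i,x,y,w,h,k): 
    c=cv2.resize(i[y:y+h,x:x+w],None,fx=k,fy=k,interpolation=cv2.INTER_CUBIC); return cv2.convertScaleAbs(c,alpha=1.5,beta=15)
# each 80x60 x5 =400x300
o=np.vstack([np.hstack([cr(t,215,210,80,60,5),cr(t,372,206,80,60,5)]),np.hstack([cr(s,362,188,80,60,5),cr(s,196,148,80,60,5)])])
cv2.imwrite("pics/c0.png",o)
```

```text
(no output)
```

View pics/c0.png

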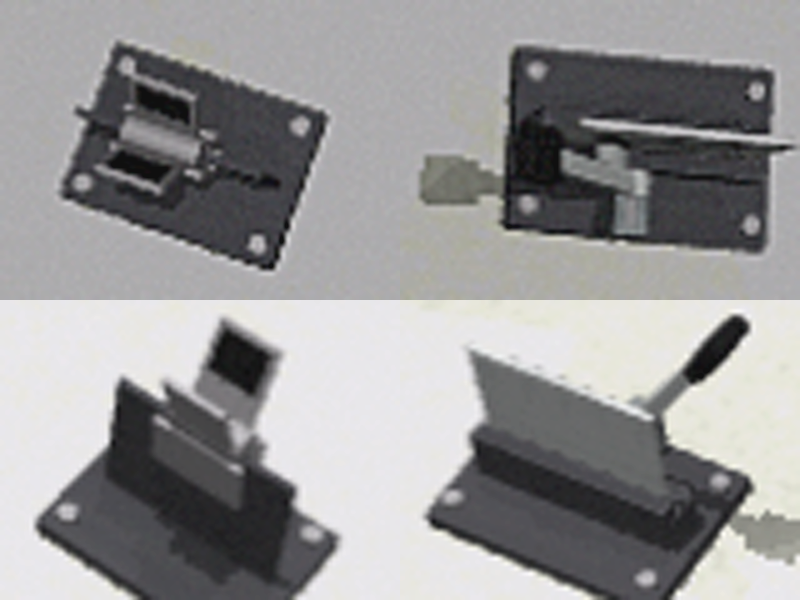

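The enlarged crops show the plates, the clip's two handles (upper and lower in the top view) and the lever raised towards the image left. I'll compute poses from the base corners and check them against the scene view.

Run:
```python
from h import *
t=load("pics/t0.npz"); s=load("pics/s0.npz")
def base(c,pts,ox,oy,z=.01):
    P=np.array([atz(c,x/5-.4+ox,y/5-.4+oy,z)[:2] for x,y in pts]); 
    return P
# order: A=+x(top)left(+y), B=top right(-y), C=bottom right, D=bottom left
def fit(P):
    c=P.mean(0); ey=(P[0]+P[3]-P[1]-P[2]); return c, np.degrees(np.arctan2(-ey[0],ey[1])), np.linalg.norm(P[0]-P[1]),np.linalg.norm(P[1]-P[2])
print("br top",fit(base(t,[(117,43),(328,115),(272,270),(62,193)],215,210)))
print("st top",fit(base(t,[(113,47),(373,70),(367,252),(100,228)],372,206)))
T=lambda c,x,y,ox,oy:(c,x/5-.4+ox,y/5-.4+oy)
# card top corners (top cam: left/right ends; scene: right end near lever, left end)
print("card top +y end", tri(T(t,182,122,372,206),T(s,258,418-300,196,148)))
print("card top -y end", tri(T(t,395,147,372,206),T(s,70,348-300,196,148)))
for X,Y in((182,122),(395,147)): print(atz(*T(t,X,Y,372,206),.09))
for X,Y in((258,118),(70,48)): print(atz(*T(s,X,Y,196,148),.09))
for n,X,Y in(("plate +y",78,110),("plate -y",278,183)): print(n,atz(*T(t,X,Y,215,210),.08))
# scene plate top ends
for n,X,Y in(("plate s",120,80),("plate s",293,188)): print(n,atz(*T(s,X,Y,362,188),.08))
# handle end corners top cam z=.129
for n,X,Y in(("hU",133,76),("hU",200,97),("hL",98,175),("hL",162,196)): print(n,atz(*T(t,X,Y,215,210),.129))
for n,X,Y in(("hs",225,20),("hs",283,52)): print(n,atz(*T(s,X,Y,362,188),.129))
o=observe();print(o["tool_pos"],Rn.from_rotvec(o["ee_rot"]).as_matrix())
```

```text
br top (array([0.49310785, 0.19955124]), np.float64(-19.126837459563063), np.float64(0.10986005691181264), np.float64(0.07916735034859732))
st top (array([ 0.50594615, -0.20603145]), np.float64(-5.174990946862976), np.float64(0.13057242464469335), np.float64(0.09006526697118288))
card top +y end [ 0.51041095 -0.15729999  0.08882433]
card top -y end [ 0.49999395 -0.25813942  0.0851179 ]
[ 0.51088146 -0.15880475  0.09      ]
[ 0.499385   -0.25587649  0.09      ]
[ 0.51106941 -0.1547794   0.09      ]
[ 0.50363904 -0.25562989  0.09      ]
plate +y [0.50782026 0.2417254  0.08      ]
plate -y [0.47525295 0.15066176 0.08      ]
plate s [0.48030369 0.15883331 0.08      ]
plate s [0.50847133 0.24261063 0.08      ]
hU [0.51763784 0.20796816 0.129     ]
hU [0.5087175  0.17905498 0.129     ]
hL [0.47539413 0.22149167 0.129     ]
hL [0.46662814 0.19404483 0.129     ]
hs [0.47245605 0.19710472 0.129     ]
hs [0.48008899 0.22374975 0.129     ]
[ 0.24321429 -0.57552937  0.21412619] [[ 9.21145630e-01  3.89217978e-01 -3.04798803e-04]
 [ 3.89218089e-01 -9.21145165e-01  9.29325534e-04]
 [ 8.09462618e-05 -9.74677362e-04 -9.99999522e-01]]
```

```bash
cat >> h.py <<'E'
def plan(wps):
    "wps: (x,y,z,yaw_deg of tool y) -> jog row from the present pose"
    o=observe(); R0=Rn.from_rotvec(o["ee_rot"]); p=np.array(o["tool_pos"]); print("t",round(o["clock"],2),"p",p.round(4),"f",np.round(o["force"],1),"w",round(o["gripper_width"],4))
    for x,y,z,a in wps:
        a=np.radians(a); Rt=Rn.from_matrix(np.array([[-np.sin(a),np.cos(a),0],[np.cos(a),np.sin(a),0],[0,0,-1]]))
        print(np.round(R0.inv().apply(np.array([x,y,z])-p)/.04,3),np.round(np.degrees((R0.inv()*Rt).as_rotvec())/8,3))
E
python3 -c "
from h import *
plan([(.4816,-.2137,.214,-5.6),(.4816,-.2137,.135,-5.6)])"
```

```text
t 0.1 p [ 0.2432 -0.5755  0.2141] f [1.  0.3 0.8] w 0.0954
[ 9.01  -6.013  0.01 ] [-6.000e-03 -4.000e-03 -7.687e+00]
[ 9.01  -6.011  1.985] [-6.000e-03 -4.000e-03 -7.687e+00]
```

>>> jog_arm(rows=[[9.01,-6.01,0,0,0,-7.69],[9.01,-6.01,0,0,0,-7.69],[9.01,-6.01,0,0,0,-7.69],[9.01,-6.01,0,0,0,-7.69],[9.01,-6.01,0,0,0,-7.69],[9.01,-6.01,0,0,0,-7.69],[9.01,-6.01,0,0,0,-7.69],[9.01,-6.01,0,0,0,-7.69],[9.01,-6.01,0,0,0,-7.69],[9.01,-6.01,0,0,0,-7.69]], claw=1)

```text
clock: 1.1
tool_pos: [0.4832, -0.2109, 0.2145]
ee_rot: [-2.322, -2.115, -0.0]
force: [0.1, -0.5, 0.2]
gripper_width: 0.0206
grasp_force: 0.0
```

```bash
python3 -c "
from h import *
plan([(.4816,-.2137,.214,-5.6),(.4816,-.2137,.135,-5.6)])"
```

```text
t 1.1 p [ 0.4832 -0.2109  0.2145] f [ 0.1 -0.5  0.2] w 0.0206
[-0.073 -0.032  0.012] [-0.001 -0.003  0.032]
[-0.074 -0.032  1.987] [-0.001 -0.003  0.032]
```

>>> jog_arm(rows=[[0,0,1,0,0,0],[0,0,2,0,0,0],[0,0,2,0,0,0],[0.4,0,2,0,0,0],[0.83,0,2,0,0,0],[1.21,0,2.03,0,0,0],[1.56,0,2.2,0,0,0],[1.89,0,2.42,0,0,0],[2.18,0,2.69,0,0,0],[2.18,0,2.69,0,0,0]])

```text
clock: 2.1
tool_pos: [0.4896, -0.1256, 0.1055]
ee_rot: [-2.324, -2.111, 0.002]
force: [-0.2, -0.5, -0.2]
gripper_width: 0.0004
grasp_force: 0.0
```

>>> jog_arm(rows=[[0.12,0,0.15,0,0,0],[0.24,0,0.31,0,0,0],[0.34,0,0.48,0,0,0],[0.44,0,0.65,0,0,0],[0.53,0,0.88,0,0,0],[0.62,0,1.14,0,0,0],[0.66,0,1.38,0,0,0],[0.7,0,1.6,0,0,0],[0.7,0,1.68,0,0,0],[0.7,0,1.7,0,0,0]])

```text
clock: 3.1
tool_pos: [0.493, -0.0991, 0.04]
ee_rot: [2.327, 2.11, 0.001]
force: [-6.1, 4.3, 33.9]
gripper_width: 0.0005
grasp_force: 16.9
```

Run:
```python
from h import *
plan([])
s=cap("scene","pics/s1.png")
c=cv2.resize(s["frame"][130:230,190:310],None,fx=5,fy=5,interpolation=cv2.INTER_CUBIC);cv2.imwrite("pics/c1.png",cv2.convertScaleAbs(c,alpha=1.5,beta=15))
```

```text
t 3.1 p [ 0.493  -0.0991  0.04  ] f [-6.1  4.3 33.9] w 0.0005
```

View pics/c1.png

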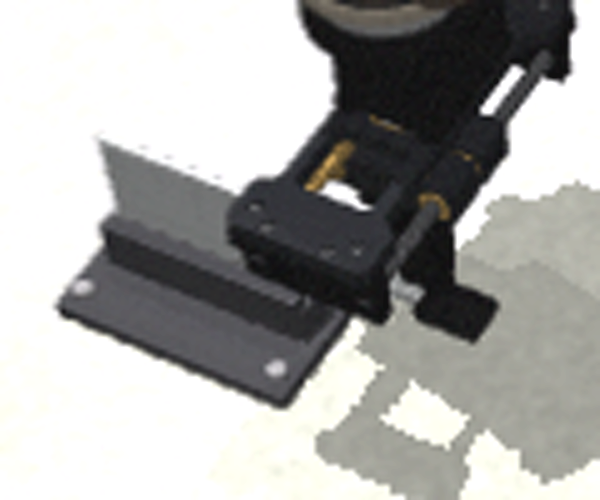

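The lever looks shut, with the pad level at about (455,310) in the crop and a 34 N reaction at z = 0.040. Now I'll lift off and move above the clip.

```bash
python3 -c "
from h import *
plan([(.493,-.0991,.215,-5.6),(.492,.2006,.215,-18.8)])"
```

```text
t 3.15 p [ 0.493  -0.0991  0.0402] f [-4.9  3.4 29.1] w 0.0001
[ 1.00e-03  4.00e-03 -4.37e+00] [ 0.006 -0.     0.003]
[ 7.455 -0.749 -4.371] [ 5.000e-03 -1.000e-03  1.653e+00]
```

>>> jog_arm(rows=[[0,0,-1.2,0,0,0],[0,0,-2.4,0,0,0],[0,0,-3.6,0,0,0],[0.5,0,-4.37,0,0,0.1],[1.6,-0.15,-4.37,0,0,0.4],[2.8,-0.28,-4.37,0,0,0.7],[4,-0.4,-4.37,0,0,1],[5.2,-0.5,-4.37,0,0,1.3],[6.4,-0.65,-4.37,0,0,1.6],[7.45,-0.75,-4.37,0,0,1.65]], claw=-0.5)

```text
clock: 4.15
tool_pos: [0.4915, 0.2024, 0.2135]
ee_rot: [2.555, 1.828, -0.0]
force: [0.7, -0.2, 0.0]
gripper_width: 0.0705
grasp_force: 0.0
```

>>> jog_arm(rows=[[0,0,0,0,0,0],[0,0,0,0,0,0],[0,0,0,0,0,0]])

```text
clock: 4.45
tool_pos: [0.492, 0.1993, 0.2135]
ee_rot: [2.554, 1.829, -0.001]
force: [0.9, -0.3, -0.5]
gripper_width: 0.0712
grasp_force: 0.0
```

Run:
```python
from h import *
plan([(.492,.2006,.106,-18.8)])
a=cap("scene","pics/s2.png");b=cap("top","pics/t2.png")
k=lambda f,x,y:cv2.convertScaleAbs(cv2.resize(f[y:y+80,x:x+80],None,fx=5,fy=5,interpolation=cv2.INTER_CUBIC),alpha=1.5,beta=15)
cv2.imwrite("pics/c2.png",np.hstack([k(a["frame"],192,140),k(b["frame"],375,195)]))
```

```text
t 4.45 p [0.492  0.1993 0.2135] f [ 0.9 -0.3 -0.5] w 0.0712
[ 0.032 -0.009  2.688] [-0.002  0.004  0.   ]
```

View pics/c2.png

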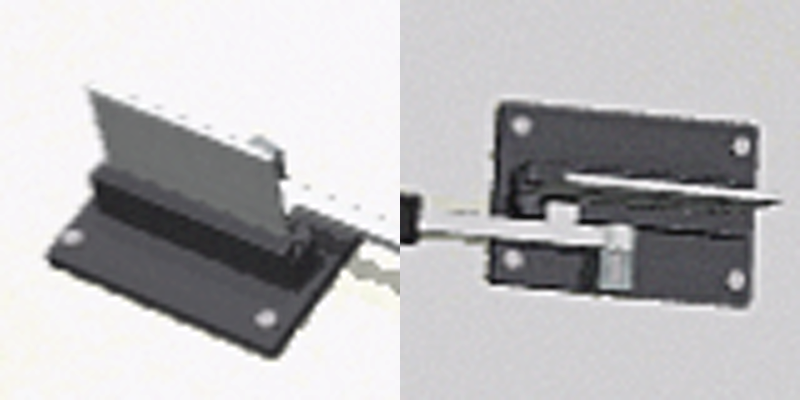

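The lever is level in the top crop, with the arm running left to the pad at about (405,220), and the card is upright. I'll check the angle numerically, locate the card, and descend on the clip.

Run:
```python
from h import *
t=load("pics/t2.npz");s=load("pics/s2.npz")
a=np.radians(5.6);ex=np.array([np.cos(a),-np.sin(a),0]);ey=np.array([np.sin(a),np.cos(a),0]);c0=np.array([.506,-.206,0])
for th in(0,.15):
  X=c0-.0205*ex+(.010+.112*np.cos(th)-.005*np.sin(th))*ey+np.array([0,0,.036+.112*np.sin(th)+.005])
  for n,c in(("t",t),("s",s)): print(th,n,proj(c,X))
for n,c,r in(("t",t,(355,385,230,250)),("s",s,(262,300,155,215))):
  g=c["frame"][r[2]:r[3],r[0]:r[1]].max(2); v,u=np.nonzero(g<45); print(n,len(u),u.min()+r[0],u.max()+r[0],v.min()+r[2],v.max()+r[2],u.mean()+r[0],v.mean()+r[2])
P=[atz(t,x/5-.4+375,y/5-.4+195,.09) for x,y in((165,178),(380,203))];print(P,np.mean(P,0))
Q=[atz(s,x/5-.4+192,y/5-.4+140,.09) for x,y in((90,90),(278,181))];print(Q,np.mean(Q,0))
```

```text
0 t [371.29649099 237.80353964]
0 s [280.75716237 189.50724546]
0.15 t [373.1938    237.2877579]
0.15 s [279.41878774 184.55752738]
t 133 364 378 233 243 371.2781954887218 238.1578947368421
s 134 262 288 185 197 279.85074626865674 191.1417910447761
[array([ 0.51043098, -0.15787857,  0.09      ]), array([ 0.49893247, -0.25585206,  0.09      ])] [ 0.50468173 -0.20686532  0.09      ]
[array([ 0.50473516, -0.25501213,  0.09      ]), array([ 0.52319226, -0.14867455,  0.09      ])] [ 0.51396371 -0.20184334  0.09      ]
```

>>> jog_arm(rows=[[0,0,0.7,0,0,0],[0.03,0,1.4,0,0,0],[0.03,0,2.1,0,0,0],[0.03,0,2.5,0,0,0],[0.03,0,2.69,0,0,0],[0.03,0,2.69,0,0,0]])

```text
clock: 5.15
tool_pos: [0.4924, 0.2005, 0.1057]
ee_rot: [-2.555, -1.828, 0.002]
force: [-0.2, 0.8, -0.2]
gripper_width: 0.0713
grasp_force: 0.0
```

Run:
```python
from h import *
plan([])
a=cap("scene","pics/s3.png")
cv2.imwrite("pics/c3.png",cv2.convertScaleAbs(cv2.resize(a["frame"][160:260,350:470],None,fx=5,fy=5,interpolation=cv2.INTER_CUBIC),alpha=1.5,beta=15))
```

```text
t 5.15 p [0.4924 0.2005 0.1057] f [-0.2  0.8 -0.2] w 0.0713
```

View pics/c3.png

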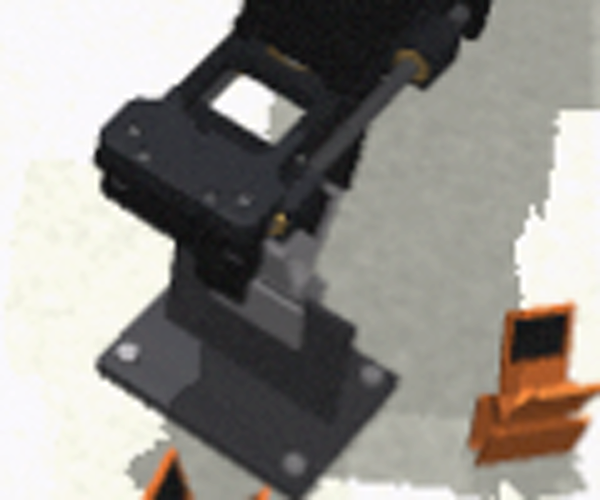

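Run:
```python
from h import *
s=load("pics/s3.npz")
a=np.radians(18.8);ex=np.array([np.cos(a),-np.sin(a),0]);ey=np.array([np.sin(a),np.cos(a),0]);p=np.array([.4924,.2005,0])
f=lambda X:((proj(s,X)-[350,160])*5).round()
for d in(-.01,.01): print("finger",f(p+.048*ex+d*ey+[0,0,.1057]))
for d in(-.022,.022): print("jaw bottom",f(p+.004*ex+d*ey+[0,0,.051]),"jawtop",f(p+.007*ex+d*ey+[0,0,.08]))
```

```text
finger [183. 291.]
finger [223. 317.]
jaw bottom [209. 287.] jawtop [212. 251.]
jaw bottom [293. 340.] jawtop [298. 305.]
```

The gripper straddles the clip's handles: the front finger is at about (225,270) in the crop and the jaw at (275,320). I'll close now.

>>> jog_arm(rows=[[0.04,0,0,0,0,0],[0.04,0,0,0,0,0],[0.04,0,0,0,0,0],[0.04,0,0,0,0,0],[0.04,0,0,0,0,0],[0.04,0,0,0,0,0],[0.04,0,0,0,0,0],[0.04,0,0,0,0,0]], claw=1)

```text
clock: 6.0
tool_pos: [0.4933, 0.2031, 0.1075]
ee_rot: [2.554, 1.829, 0.003]
force: [-12.5, 5.1, 22.3]
gripper_width: 0.0129
grasp_force: 30.2
```

>>> jog_arm(rows=[[0,0,-0.1,0,0,0],[0,0,-0.3,0,0,0],[0,0,-0.6,0,0,0],[0,0,-1.0,0,0,0],[0,0,-1.5,0,0,0],[0,0,-2.0,0,0,0],[0,0,-2.5,0,0,0],[0,0,-2.5,0,0,0],[0,0,-2.5,0,0,0]])

```text
clock: 6.9
tool_pos: [0.4928, 0.2027, 0.2064]
ee_rot: [2.554, 1.829, 0.001]
force: [-0.1, 0.0, -0.3]
gripper_width: 0.013
grasp_force: 30.0
```

Run:
```python
from h import *
plan([(.505,-.207,.206,-5.6)])
a=cap("scene","pics/s4.png");b=cap("top","pics/t4.png")
k=lambda f,x,y:cv2.convertScaleAbs(cv2.resize(f[y:y+100,x:x+80],None,fx=5,fy=5,interpolation=cv2.INTER_CUBIC),alpha=1.5,beta=15)
print(proj(a,(.493,.203,.17)),proj(b,(.493,.203,.17)))
cv2.imwrite("pics/c4.png",np.hstack([k(a["frame"],365,130),k(b["frame"],210,190)]))
```

```text
t 6.9 p [0.4928 0.2027 0.2064] f [-0.1  0.  -0.3] w 0.013
[-9.6    3.586  0.01 ] [ 0.005 -0.002 -1.647]
[409.12363691 187.02219994] [239.47192576 234.57098748]
```

View pics/c4.png

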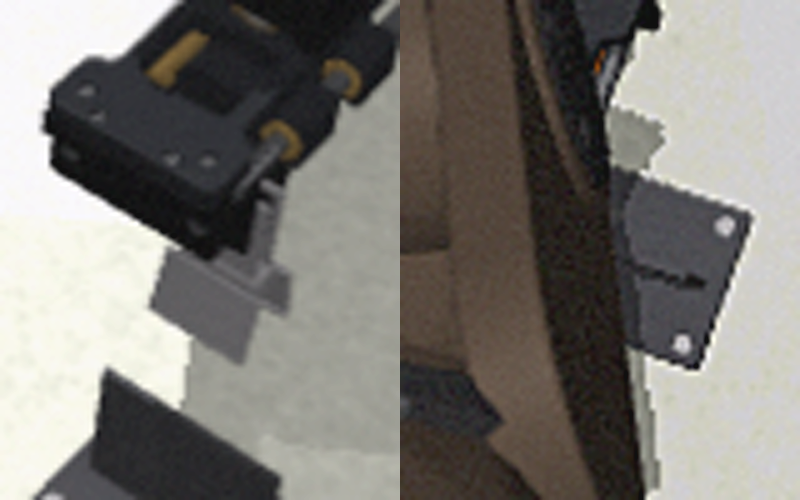

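The clip is off the bracket and held open. In the scene crop its front jaw's lower corners are at about (150,305) and (245,362). I'll work out its offset from the TCP.

Run:
```python
from h import *
from scipy.optimize import least_squares
s=load("pics/s4.npz")
a=np.radians(18.8);ex=np.array([np.cos(a),-np.sin(a),0]);ey=np.array([np.sin(a),np.cos(a),0]);p=np.array([.4928,.2027,.2064])
obs=np.array([(150,305),(245,362)])/5-.4+[365,130]
def f(q): return np.ravel([proj(s,p+.015*ex+(d+q[0])*ey+[0,0,q[1]])-o for d,o in zip((-.022,.022),obs)])
r=least_squares(f,[0,-.053]);print(r.x,r.fun)
```

```text
[ 0.00056688 -0.05096774] [ 0.33116071  0.0814685  -0.31110049 -0.09481327]
```

>>> jog_arm(rows=[[-0.5,0.19,0,0,0,-0.08],[-1.5,0.56,0,0,0,-0.25],[-2.7,1.0,0,0,0,-0.45],[-3.9,1.46,0,0,0,-0.67],[-5.1,1.9,0,0,0,-0.87],[-6.3,2.35,0,0,0,-1.08],[-7.5,2.8,0,0,0,-1.28],[-8.6,3.21,0,0,0,-1.47],[-9.3,3.48,0,0,0,-1.6],[-9.6,3.59,0,0,0,-1.63]])

```text
clock: 8.0
tool_pos: [0.5048, -0.2098, 0.205]
ee_rot: [-2.331, -2.104, 0.001]
force: [0.5, 0.8, -0.2]
gripper_width: 0.0126
grasp_force: 30.0
```

>>> jog_arm(rows=[[0,0,0,0,0,0],[0,0,0.5,0,0,0],[0,0,0.9,0,0,0],[0,0,1.1,0,0,0],[0,0,1.1,0,0,0]])

```text
clock: 8.5
tool_pos: [0.505, -0.2055, 0.1613]
ee_rot: [-2.327, -2.107, 0.001]
force: [-0.2, 0.0, -1.5]
gripper_width: 0.0128
grasp_force: 30.0
```

Run:
```python
from h import *
plan([(.505,-.207,.121,-5.8)])
a=cap("scene","pics/s5.png");b=cap("top","pics/t5.png")
k=lambda f,x,y:cv2.convertScaleAbs(cv2.resize(f[y:y+80,x:x+80],None,fx=6,fy=6,interpolation=cv2.INTER_CUBIC)[:,:400],alpha=1.5,beta=15)
cv2.imwrite("pics/c5.png",np.hstack([k(a["frame"],196,130),k(b["frame"],378,195)]))
```

```text
t 8.5 p [ 0.505  -0.2055  0.1613] f [-0.2  0.  -1.5] w 0.0128
[-0.038  0.006  1.008] [-0.014 -0.007  0.017]
```

View pics/c5.png

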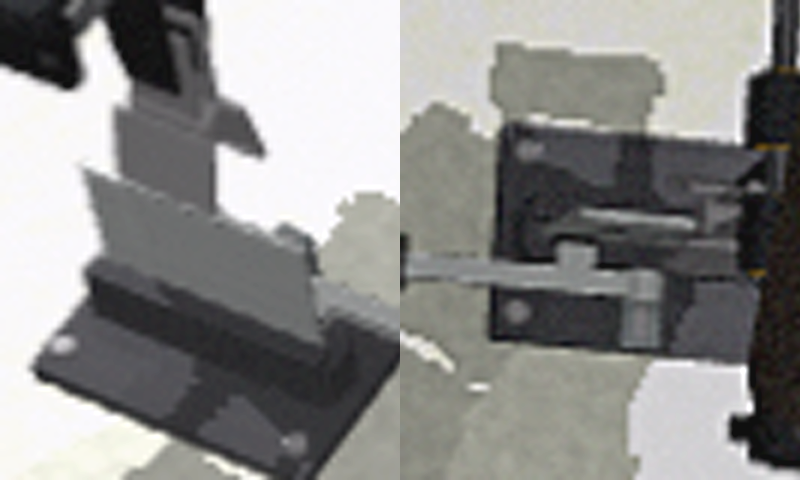

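Run:
```python
from h import *
s=load("pics/s5.npz");t=load("pics/t5.npz")
a=np.radians(5.7);ex=np.array([np.cos(a),-np.sin(a),0]);ey=np.array([np.sin(a),np.cos(a),0]);p=np.array([.505,-.2055,.1613])
fs=lambda X:((proj(s,X)-[196,130]+.4)*6).round(); ft=lambda X:((proj(t,X)-[378,195]+.4)*6+[400,0]).round()
for sx in(.015,-.015):
  for d in(-.022,.022): print(sx,d,"bot s",fs(p+sx*ex+d*ey+[0,0,-.052]),"t",ft(p+sx*ex+d*ey+[0,0,-.052]))
for d in(-.022,.022): print("barrel",fs(p+d*ey+[0,0,-.018]))
c=np.array([.505,-.207,.09])
for sx in(-.002,.002):
  for d in(-.05,.05): print("card",sx,d,fs(c+sx*ex+d*ey),ft(c+sx*ex+d*ey))
```

```text
0.015 -0.022 bot s [118. 175.] t [782. 188.]
0.015 0.022 bot s [216. 214.] t [664. 177.]
-0.015 -0.022 bot s [163. 123.] t [778. 269.]
-0.015 0.022 bot s [260. 161.] t [660. 258.]
barrel [125.  86.]
barrel [225. 124.]
card -0.002 -0.05 [ 89. 155.] [840. 246.]
card -0.002 0.05 [308. 242.] [578. 220.]
card 0.002 -0.05 [ 83. 162.] [840. 235.]
card 0.002 0.05 [302. 249.] [579. 210.]
```

The clip's jaw corners in the crop, (216,214) and (263,157), match the prediction, and the card's top edge line agrees to within about 1 mm. I'll lower it gently.

>>> jog_arm(rows=[[0,0,0.1,0,0,0],[0,0,0.25,0,0,0],[0,0,0.4,0,0,0],[0,0,0.55,0,0,0],[0,0,0.7,0,0,0],[0,0,0.85,0,0,0],[0,0,0.95,0,0,0],[0,0,1.0,0,0,0],[0,0,1.0,0,0,0],[0,0,1.0,0,0,0]])

```text
clock: 9.6
tool_pos: [0.5054, -0.207, 0.1224]
ee_rot: [2.329, 2.107, 0.0]
force: [0.2, 0.2, -1.0]
gripper_width: 0.0135
grasp_force: 30.0
```

Run:
```python
from h import *
plan([])
a=cap("scene","pics/s6.png");b=cap("top","pics/t6.png")
k=lambda f,x,y:cv2.convertScaleAbs(cv2.resize(f[y:y+80,x:x+80],None,fx=6,fy=6,interpolation=cv2.INTER_CUBIC)[:,:400],alpha=1.5,beta=15)
cv2.imwrite("pics/c6.png",np.hstack([k(a["frame"],196,130),k(b["frame"],378,195)]))
p=np.array([.505,-.2055,.1213]);e=np.radians(5.7);ex=np.array([np.cos(e),-np.sin(e),0]);ey=np.array([np.sin(e),np.cos(e),0])
for sx,d,z in((.015,-.022,-.052),(.015,.022,-.052),(0,.022,-.025),(0,.022,-.011)): print(((proj(a,p+sx*ex+d*ey+[0,0,z])-[196,130]+.4)*6).round())
```

```text
t 9.6 p [ 0.5054 -0.207   0.1224] f [ 0.2  0.2 -1. ] w 0.0135
[137. 246.]
[232. 285.]
[243. 211.]
[238. 185.]
```

View pics/c6.png

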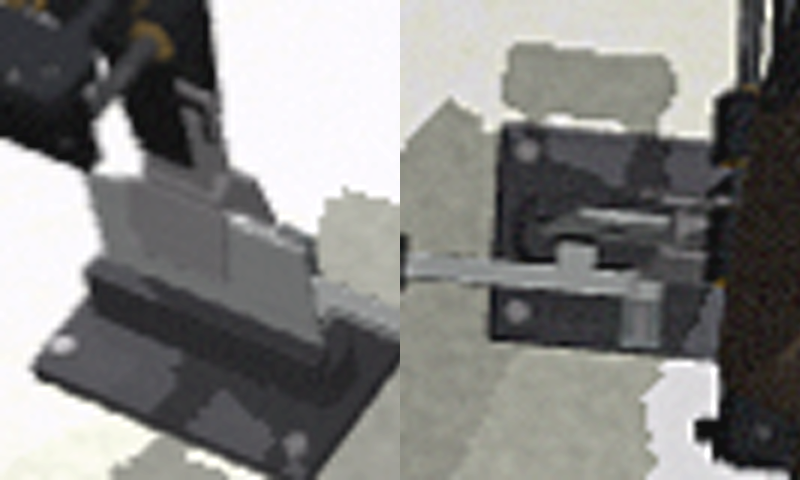

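The front jaw hangs in front of the card, with its lower corner at about (228,282). The rear jaw is behind the card, and the contact force is near zero. I'll let it settle and hand in.

>>> jog_arm(rows=[[0,0,0,0,0,0],[0,0,0,0,0,0],[0,0,0,0,0,0]])

```text
clock: 10.0
tool_pos: [0.5053, -0.207, 0.1223]
ee_rot: [2.33, 2.107, 0.0]
force: [-0.1, -0.7, -0.9]
gripper_width: 0.0127
grasp_force: 30.0
```

```bash
python3 -c "
from h import *
plan([]); print(workorder.close_job())"
```

```text
t 10.0 p [ 0.5053 -0.207   0.1223] f [-0.1 -0.7 -0.9] w 0.0127
the job is handed in; nothing more can be done
None
```

I handed the job in at 10 s on the robot clock: the lever is shut, and the clip is held squeezed open astride the middle of the card's top edge, jaws about 20 mm down each side and no contact force showing; no verdict was returned.

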